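# Grade two bored bearing blocks on pin gauges

### The arm

A 6-joint arm with a two-finger parallel gripper is mounted at the origin on a cart in front of the work surface, level with it; the furniture and walls round the work are solid. World frame = base frame: x ahead of the robot, y to its left, z up, the work surface at z = 0. Lengths are in mm, angles in rad, forces in N, time in s.
With the tool pointing down it reaches from about 200 to 875 mm from the base axis. Payload 3.4 kg.
Tool frame: the origin (TCP) lies at the very end of the fingers, on their centre line; the grasp point (between the pads) lies 19 mm behind it (ctrl.grip_point_offset is the distance from the TCP to the grasp point, in mm); z points along the fingers, y is the line along which they close (so a half turn about z gives the same grasp; the last joint's range is limited). The gripper opens to 94 mm and grips with 3 to 60 N. Pads are 16 mm wide; open, the fingers measure 119 mm over their backs; the gripper's body (75 mm by 177 mm) begins 78 mm behind the grasp point.
Start: joints at [1.07, 0.276, 1.505, -0, 1.361, -0.121], TCP at [213.193, 534.055, 205.493] pointing down, gripper open.
Joint ranges: [-2.89, 2.89], [-0.75, 2.08], [0.22, 2.7], [-1.18, 4.32], [0.11, 2.71], [-2.7, 2.7]. Speed limits (rad/s): [2.57, 2.57, 3.14, 3.14, 3.14, 3.14].

### API

Orientations are given as a 3x3 rotation matrix whose columns are the frame's x, y, z axes.
In Python, from rig import ctrl gives the robot as it stands.
- The arm moves only by the shell command python3 -m creep 'ROWS' [FORCE]. ROWS is JSON, a list of rows, each a list of 3 entries, a list of its own where there are three numbers: the shift along the tool's x, y, z normalised to -1 to 1, where 1 is 250 mm, then the turn, a rotation vector about the tool's x, y, z normalised to -1 to 1, where 1 is 30 degrees, then the closure, from -1 (fully open) to 1 (shut), so that 0 is half open. In form: [[[x, y, z], [wx, wy, wz], gripper], ...]. A call has 1 to 8 rows; each row is the pose to reach, as a shift and turn from the pose commanded when the call began, along the tool's axes at that moment; what a row does not reach only later rows make up. A row lasts 1/10 s, in which the tool goes at most 50 mm and 8.59 degrees, less where a joint would pass 70% of its speed; a pose out of reach is approached as far as the arm can. A call with a number of a shift or a turn outside -1 to 1 is refused whole. A call with a gripper value outside its range is refused whole. The fingers move at their own pace and stop on an object; FORCE is the grip in N (left out, the last holds). Time passes only in rows, so rows that repeat a pose let the fingers close. It gives the time, the measured TCP pose, the force, the opening and the grip force at its end, in the units of the state.
- ctrl.sense(): the state, without advancing time (a new reading comes with each control period).
- ctrl.capture(name): name is "scene" or "top"; returns a dict with "img" (420x560x3 uint8, red, green, blue), "fx", "fy", "cx", "cy" (pixels), "k1" (the pictures are not rectified: a ray, as slopes to the right and down, at radius r is drawn at 1 + k1 r^2 times it, then the intrinsics apply), "rvec" (rotation vector, rad) and "tvec" (3), from world to camera coordinates, as OpenCV has them. Camera axes: x right, y down, z forward; pixel columns grow to the right and rows downward; lengths in mm; the calibration is good to about 2 mm. A picture is of the moment at which its call begins. There is no depth.
- ctrl.close_job(): hands the job in; it is judged then, once.
The state is a dict: "t": time; "joint_pos": joint angles; "qd": joint speeds; "tau": joint torques, N m; "position": TCP position; "tcp_rot": TCP orientation; "ft_force": force on the tool from outside, world axes, zero at the start; "ft_torque": the same for the moment, N m; "finger_gap": finger opening in mm; "gripper_force": force on a finger pad.
Only numpy, scipy, OpenCV 4.12 (cv2) and the standard library are available. Lean on these libraries where they do the work, as an engineer would, in place of code of your own. Each camera call takes 0.05 s, during which the arm holds its last target. There are 200 camera calls.

### The job

Grade the two bored bearing blocks on the two pin gauges: each block belongs on the thickest pin that it will slide onto, so that both pins end up filled. Set a block upright in the lane of a gauge and push it gently onto the pin from behind; if the pin refuses it, do not force it but take it to the other gauge. Leave each block on its pin, pushed just until the roller-lever switch clicks and not into overtravel, and leave the ring, the magnet block and the loupe where they lie.

Things in the scene. Friction and masses are not known exactly. Their poses are not given: they have to be found in the camera images.
- gauge_thick: Pin gauge with the thick pin (16 mm), fixed; base plate 170 x 92 x 8 mm. Origin: centre of the plate's underside; +x: the way a block slides onto the pin, z up. In its frame, mm: block slides on plate top z 8, between rails y +-23, x -22 to 48, 8 mm high; lead-ins, as high, flare to y +-36 at x -50; open apron x -85 to -50. Headstock x 71 to 83, up to z 88. The gauges may stand swapped left and right.
- pin_thick: The thick gauge pin, 16 mm in diameter, fixed. Origin: the tip of its nose, at gauge x 14, y 0, z 30 mm. The level pin runs from here along gauge x to its root at x 71. A block refused by the pin stops with its front face here, its centre at about gauge x -6, and can be gripped there.
- thick_bridge (a point): Middle of the near edge of the bridge over the thick pin's lane, underside: gauge x 14, y 0, z 57.5 mm. The bridge spans x 14 to 34, y +-42, z 57.5 to 64, posts at y +-32 to 42. A home block has its near face about 7 mm short of this edge and can hardly be gripped any more under the bridge.
- thick_home (a point): Where a block's underside centre should finally be on the thick pin's gauge: gauge x 27, y 0, z 8 mm. The switch then stands in the middle of its allowed travel.
- switch_thick (a joint): Switch lever over the thick pin, hinged at gauge x 51.5, z 76 mm; its white roller (8 mm, middle z 47, near side x 41) meets the block's front. rad: 0 free, grows as the roller is pushed to +x. Clicks at 0.10 (block centre x 24), stay below 0.30 (x 29.8), overtravelled from 0.32, end stop 0.38. Spring 0.25 to 0.4 N at the roller; the block's friction holds it in place.
- gauge_thin: Pin gauge with the thin pin (11.5 mm), fixed; base plate 170 x 92 x 8 mm. Origin: centre of the plate's underside; +x: the way a block slides onto the pin, z up. In its frame, mm: block slides on plate top z 8, between rails y +-23, x -22 to 48, 8 mm high; lead-ins, as high, flare to y +-36 at x -50; open apron x -85 to -50. Headstock x 71 to 83, up to z 88. The gauges may stand swapped left and right.
- pin_thin: The thin gauge pin, 11.5 mm in diameter, fixed. Origin: the tip of its nose, at gauge x 14, y 0, z 30 mm. The level pin runs from here along gauge x to its root at x 71. A block refused by the pin stops with its front face here, its centre at about gauge x -6, and can be gripped there.
- thin_bridge (a point): Middle of the near edge of the bridge over the thin pin's lane, underside: gauge x 14, y 0, z 57.5 mm. The bridge spans x 14 to 34, y +-42, z 57.5 to 64, posts at y +-32 to 42. A home block has its near face about 7 mm short of this edge and can hardly be gripped any more under the bridge.
- thin_home (a point): Where a block's underside centre should finally be on the thin pin's gauge: gauge x 27, y 0, z 8 mm. The switch then stands in the middle of its allowed travel.
- switch_thin (a joint): Switch lever over the thin pin, hinged at gauge x 51.5, z 76 mm; its white roller (8 mm, middle z 47, near side x 41) meets the block's front. rad: 0 free, grows as the roller is pushed to +x. Clicks at 0.10 (block centre x 24), stay below 0.30 (x 29.8), overtravelled from 0.32, end stop 0.38. Spring 0.25 to 0.4 N at the roller; the block's friction holds it in place.
- block_a: One of two bored aluminium bearing blocks, alike but for the bore: 18.5 mm goes over either pin, 14 mm only over the thin one; which is which is not told. Upright on its foot, 40 mm long, 46 high, 0.25 kg; origin: underside centre; x along the through bore (either way round will do), bore axis 22 up; body 30 mm wide (y), foot 44 wide, 10 high. Grip across the 30 mm.
- block_b: One of two bored aluminium bearing blocks, alike but for the bore: 18.5 mm goes over either pin, 14 mm only over the thin one; which is which is not told. Upright on its foot, 40 mm long, 46 high, 0.25 kg; origin: underside centre; x along the through bore (either way round will do), bore axis 22 up; body 30 mm wide (y), foot 44 wide, 10 high. Grip across the 30 mm.
- ring_gauge: bystander: plain steel setting ring, 52 mm diameter, 16 mm high, lying flat; origin: centre of its underside
- magnet_block: bystander: dark magnet block with a round knob on one face, 56 x 40 x 36 mm high; origin: centre of its underside
- loupe: bystander: black eye loupe, 44 mm diameter, 31 mm high; origin: centre of its underside
There are look-alikes about, which are no part of the job. What is shaped like the block_a but brown is not meant.

How it is judged (in metres and radians):
At the end, for the whole second after the job is handed in: One block is on the thick pin and the other on the thin pin: each centred in its lane within 3 mm and 0.09 rad, flat on the plate, its centre 21.5 to 32.5 mm along the gauge's x, with both switch levers between 0.10 rad (clicked) and 0.30 rad, and both blocks at rest (((x of block_a in the frame of gauge_thick between 0.0215 and 0.0325 m and y of block_a in the frame of gauge_thick between -0.003 and 0.003 m and z of block_a in the frame of gauge_thick between 0.004 and 0.012 m and angle between the x axis of block_a and the x axis of gauge_thick, either way round below 0.09 rad and angle between each of block_a, block_b's own z axis and vertical below 0.06 rad and x of block_b in the frame of gauge_thin between 0.0215 and 0.0325 m and y of block_b in the frame of gauge_thin between -0.003 and 0.003 m and z of block_b in the frame of gauge_thin between 0.004 and 0.012 m and angle between the x axis of block_b and the x axis of gauge_thin, either way round below 0.09 rad) or (x of block_b in the frame of gauge_thick between 0.0215 and 0.0325 m and y of block_b in the frame of gauge_thick between -0.003 and 0.003 m and z of block_b in the frame of gauge_thick between 0.004 and 0.012 m and angle between the x axis of block_b and the x axis of gauge_thick, either way round below 0.09 rad and angle between each of block_b, block_a's own z axis and vertical below 0.06 rad and x of block_a in the frame of gauge_thin between 0.0215 and 0.0325 m and y of block_a in the frame of gauge_thin between -0.003 and 0.003 m and z of block_a in the frame of gauge_thin between 0.004 and 0.012 m and angle between the x axis of block_a and the x axis of gauge_thin, either way round below 0.09 rad)) and value of joint switch_thick between 0.1 and 0.3 rad and value of joint switch_thin between 0.1 and 0.3 rad and linear speed of each of block_a, block_b below 0.01 m/s); the robot touches nothing.
It fails at once if a switch lever is pushed into overtravel (0.32 rad or more) (value of joint any of switch_thick, switch_thin above 0.32 rad).
It fails at once if a block is forced: more than 30 N between a block and a pin (contact force between any of block_a, block_b and pin_thick above 30 N or contact force between any of block_a, block_b and pin_thin above 30 N).
It fails at once if a bystander (ring, magnet block or loupe) is shifted by more than 15 mm (distance of any of ring_gauge, magnet_block, loupe from where it was at the start of the episode above 0.015 m).
It also fails if it takes over 72 s, if anything falls off the work surface, if the arm or the gripper's body presses on something with over 40 N, if the wrist force passes 120 N, or if a joint passes its speed limit or range.

## Working session

There is one attempt and no reset: what is moved stays moved. The work goes in short steps, Python scripts to look and compute and a shell command to move; the robot and the scene stay as the last step left them, time stands still between calls to the robot, and variables do not carry over. Pictures are saved under pics/ and viewed, at most 12 in all, crops included, and the job is handed in when it is done.

```bash
ls; mkdir -p pics
python3 - <<'E'
from rig import ctrl
import cv2, numpy as np
s=ctrl.sense(); print(s['t'],s['position'],np.round(s['tcp_rot'],3).tolist(),s['finger_gap'])
for n in('scene','top'):
    c=ctrl.capture(n); cv2.imwrite(f'pics/{n}0.png',c['img'][:,:,::-1]); print({k:v for k,v in c.items() if k!='img'})
E
```

```text
pics
0.0 [212.90076358 533.54029744 204.64372476] [[-0.929, 0.371, -0.001], [0.371, 0.929, -0.002], [0.0, -0.002, -1.0]] 93.71602361163852
{'fx': 497.2141959900545, 'fy': 497.2141959900545, 'cx': 268.0221662457033, 'cy': 210.56335032775263, 'k1': -0.08032755550243185, 'rvec': array([ 2.09871329, -1.05894824,  0.45884738]), 'tvec': array([-311.11593089,  335.64344367,  969.06783389])}
{'fx': 429.61094459980416, 'fy': 429.61094459980416, 'cx': 278.77760029534363, 'cy': 213.69712255100129, 'k1': -0.10652255860370594, 'rvec': array([ 2.14742782, -2.14073811,  0.16432894]), 'tvec': array([  -6.05077032,  537.46050644, 1111.81265002])}
```

View pics/top0.png

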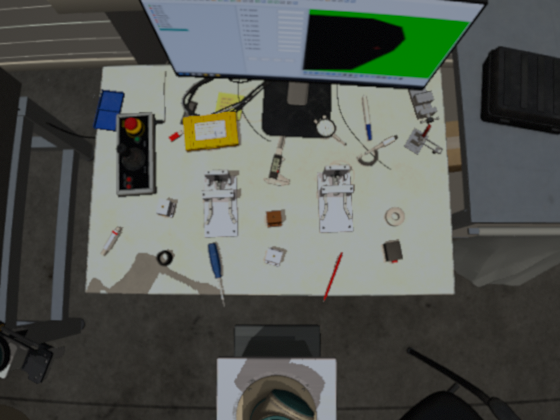

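View pics/scene0.png

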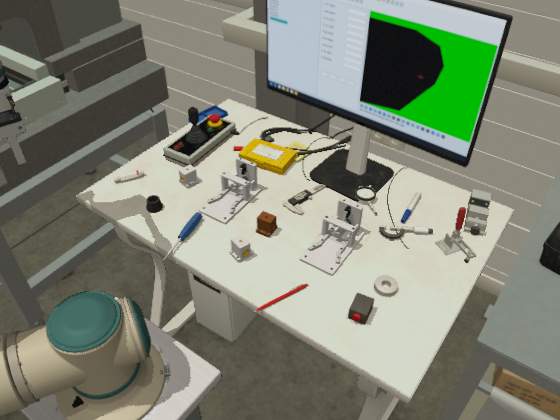

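Top view: silvery blocks at (167,207) and (275,256), brown decoy at (275,218), gauges at (220,205) and (336,198), ring (395,216), magnet (393,251), loupe (165,257). The two silver ones fit the description, because the third is brown. I'll confirm in an enlarged crop, which also shows the pins.

```bash
cat > h.py <<'E'
import cv2, numpy as np
from rig import ctrl
def undist(c,uv):
    d=(np.atleast_2d(uv).astype(float)-[c['cx'],c['cy']])/[c['fx'],c['fy']]
    s=d.copy()
    for _ in range(20): s=d/(1+c['k1']*(s**2).sum(1,keepdims=True))
    return s
def ray(c,uv):
    s=undist(c,uv); R=cv2.Rodrigues(c['rvec'])[0]
    return -R.T@c['tvec'], np.c_[s,np.ones(len(s))]@R
def toplane(c,uv,z):
    o,d=ray(c,uv); return o+d*((z-o[2])/d[:,2])[:,None]
def proj(c,P):
    P=np.atleast_2d(P)@cv2.Rodrigues(c['rvec'])[0].T+c['tvec']; s=P[:,:2]/P[:,2:]
    return s*(1+c['k1']*(s**2).sum(1,keepdims=True))*[c['fx'],c['fy']]+[c['cx'],c['cy']]
E
python3 - <<'E'
from h import *
c=ctrl.capture('top'); i=c['img'][:,:,::-1]; s=ctrl.capture('scene'); j=s['img'][:,:,::-1]
z=lambda im,x0,y0,x1,y1,w,h: cv2.resize(im[y0:y1,x0:x1],(w,h),interpolation=cv2.INTER_CUBIC)
a=z(i,150,160,290,280,350,300); b=z(i,290,160,430,280,350,300)
d=z(j,170,150,290,260,350,300); e=z(j,290,185,410,295,350,300)
cv2.imwrite('pics/z.png',np.vstack([np.hstack([a,b]),np.hstack([d,e])]))
for n,p in dict(A=(167,207),B=(275,256),g1=(220,205),g2=(336,198),brown=(275,218),lou=(165,257),ring=(395,216),mag=(393,251)).items(): print(n,toplane(c,p,20)[0].round())
E
```

```text
A [558. 304.  20.]
B [425.   5.  20.]
g1 [564. 157.  20.]
g2 [ 585. -162.   20.]
brown [529.   6.  20.]
lou [421. 304.  20.]
ring [ 535. -324.   20.]
mag [ 439. -315.   20.]
```

View pics/z.png

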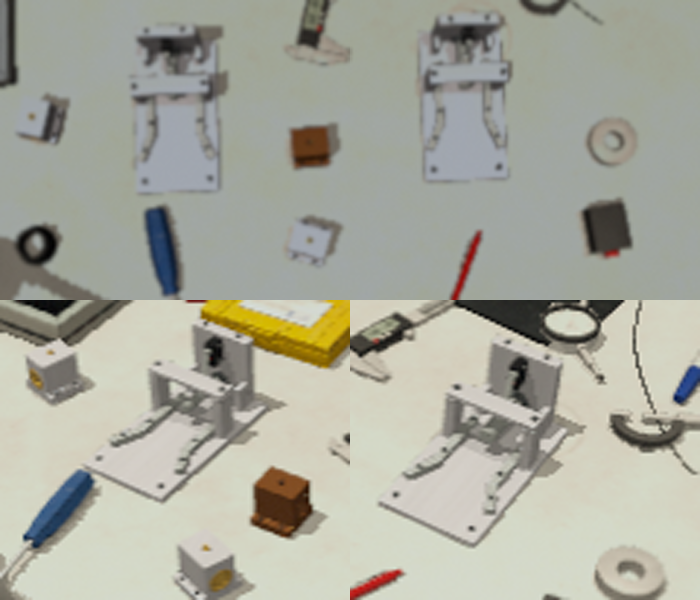

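The crop confirms two silver blocks with brass-lined bores, one brown decoy, and gauges pointing away from the robot. Next I'll do the fine pose measurements and compare pins and bores.

Run:
```python
from h import *
c=ctrl.capture('top'); i=c['img'][:,:,::-1]; s=ctrl.capture('scene'); j=s['img'][:,:,::-1]
z=lambda im,x,y,r,: cv2.resize(im[y-r:y+r,x-r:x+r],(266,266),interpolation=cv2.INTER_CUBIC)
T=np.hstack([z(i,167,207,14),z(i,275,257,14),z(j,188,177,14)])
U=np.hstack([z(i,220,182,20),z(i,337,177,20),z(j,241,249,14)])
cv2.imwrite('pics/z2.png',np.vstack([T,U]))
print('scene cam',ray(s,(0,0))[0].round(),'top cam',ray(c,(0,0))[0].round())
hsv=cv2.cvtColor(c['img'],cv2.COLOR_RGB2HSV)
for n,(x,y) in dict(A=(165,207),B=(274,255),p1=(220,222),p2=(336,212),tab=(250,240)).items(): print(n,c['img'][y,x],hsv[y,x])
# block faces & plates: pixels bluish (b>=r)
im=cv2.resize(c['img'],None,fx=4,fy=4,interpolation=cv2.INTER_CUBIC).astype(int)
m=((im[:,:,2]-im[:,:,0]>=2)&(im[:,:,0]>130)).astype(np.uint8)
cv2.imwrite('pics/mask.png',m[480:1120,560:1640]*255)
for cn in cv2.findContours(m,cv2.RETR_EXTERNAL,cv2.CHAIN_APPROX_NONE)[0]:
    A=cv2.contourArea(cn)
    (u,v),_,_=cv2.minAreaRect(cn)
    if A>300 and 150*4<v<280*4 and 140*4<u<420*4:
        uv=(cn[:,0]+.5)/4-.5
        for zz in(8,46):
            P=toplane(c,uv,zz)[:,:2].astype(np.float32); r=cv2.minAreaRect(P)
            print(A,zz,np.round(r[0],1),np.round(r[1],1),round(r[2],1))
```

```text
scene cam [-205. -551.  896.] top cam [ 364.   -2. 1180.]
A [160 166 171] [104  16 171]
B [133 129 116] [ 23  33 133]
p1 [160 166 175] [108  22 175]
p2 [160 166 175] [108  22 175]
tab [160 166 160] [ 60   9 166]
501.5 8 [ 366.7 -228. ] [28.2 13.5] 74.0
501.5 46 [ 366.6 -220.7] [27.3 13.1] 74.0
3919.0 8 [365.8  48. ] [57.2 73.6] 33.9
3919.0 46 [365.7  46.4] [55.4 71.2] 33.9
1802.0 8 [400.   93.8] [50.6 42.4] 69.1
1802.0 46 [398.9  90.7] [49. 41.] 69.1
537.5 8 [436.9 -96.2] [26.1 19.5] 17.4
537.5 46 [434.6 -93.1] [25.3 18.9] 17.4
467.5 8 [444.3 129.5] [27.4 14.8] 53.8
467.5 46 [441.7 125.2] [26.5 14.3] 53.8
433.5 8 [441.2 335.5] [20.5 34.5] 48.9
433.5 46 [438.7 324.6] [19.8 33.4] 48.9
649.5 8 [447.2 375.8] [30.6 19.6] 45.7
649.5 46 [444.6 363.6] [29.6 19. ] 45.7
11617.5 8 [421.2 -30.2] [124.5  93.7] 52.8
11617.5 46 [419.3 -29.3] [120.5  90.6] 52.8
545.0 8 [468.3 -64.8] [22.8 30.8] 35.3
545.0 46 [464.9 -62.8] [22.1 29.8] 35.3
8743.5 8 [ 452.6 -221.8] [113.1 108.4] 15.9
8743.5 46 [ 449.7 -214.6] [109.4 104.9] 15.9
314.0 8 [527.9 328.9] [24.1 11.9] 67.9
314.0 46 [522.6 318.1] [23.3 11.6] 
[... 373 characters left out ...]
37.5 46 [557.5 312.8] [35.2 43.6] 79.0
1389.5 8 [ 561.  -121.8] [15.6 58.5] 87.6
1389.5 46 [ 554.6 -118. ] [15.1 56.6] 87.6
13049.0 8 [ 538.4 -163.5] [ 93.9 105.4] 89.4
13049.0 46 [ 532.8 -158.3] [ 90.9 101.9] 89.4
1157.5 8 [ 565.9 -199. ] [55.7 15. ] 3.4
1157.5 46 [ 559.4 -192.6] [53.9 14.5] 3.4
361.5 8 [591.4 281.6] [23.8 14.5] 76.1
361.5 46 [584.  272.4] [23. 14.] 76.1
5356.5 8 [ 630.6 -160.7] [54.2 97.9] 3.2
5356.5 46 [ 622.  -155.6] [52.5 94.8] 3.2
777.0 8 [661.  167.4] [10.8 51.6] 0.0
777.0 46 [651.4 161.9] [10.5 49.9] 0.0
582.5 8 [ 676.3 -169. ] [10.2 36.8] 0.4
582.5 46 [ 666.2 -163.6] [ 9.8 35.6] 0.4
9098.0 8 [625.6 182.7] [132.6  94.1] 62.7
9098.0 46 [617.2 176.7] [128.3  91.1] 62.7
```

View pics/z2.png

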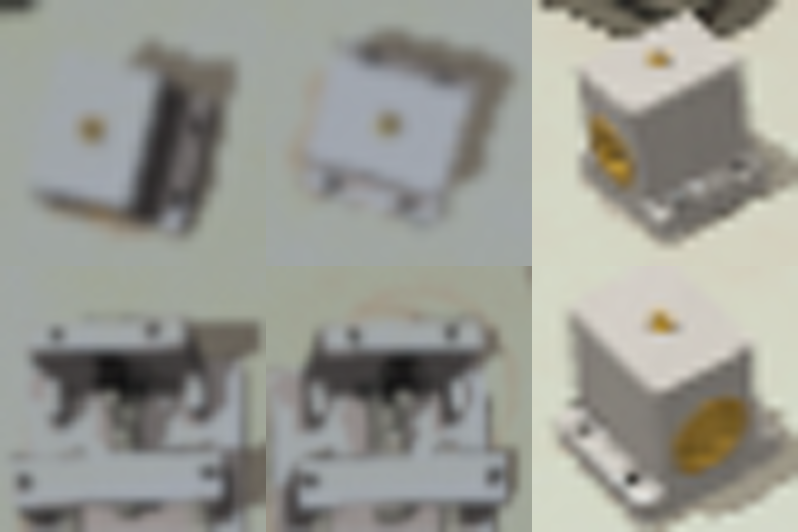

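A (top row left) has its bore roughly along x. B (middle) has its foot flange towards the robot and its bore roughly along y. The left pin may be the thicker, but the fit trial decides, since only the correct assignment lets both slide on. Now the precise poses.

Run:
```python
from h import *
c=ctrl.capture('top'); I=c['img'].astype(np.float32)
im=cv2.resize(I,None,fx=4,fy=4,interpolation=cv2.INTER_LINEAR)
d=cv2.GaussianBlur(im[:,:,2]-im[:,:,0],(0,0),2); px=lambda p:(np.asarray(p,float)+.5)/4-.5
out=np.zeros_like(d)
for n,(cu,cv,r) in dict(A=(165,207,14),B=(275,256,14)).items():
    m=np.zeros(d.shape,np.uint8); sl=np.s_[(cv-r)*4:(cv+r)*4,(cu-r)*4:(cu+r)*4]
    m[sl]=(d[sl]>5.5)&(im[sl].max(2)>150)
    m=cv2.morphologyEx(m,cv2.MORPH_CLOSE,np.ones((9,9)))
    cn=max(cv2.findContours(m,0,1)[0],key=cv2.contourArea)
    r_=cv2.minAreaRect(toplane(c,px(cn[:,0]),46)[:,:2].astype(np.float32)); print(n,np.round(r_[0],1),np.round(r_[1],1),round(r_[2],1))
    rb=np.zeros(d.shape,bool); rb[sl]=d[sl]<-25; print(rb.sum())
    w=np.zeros(d.shape); q=sl=np.s_[(cv-6)*4:(cv+6)*4,(cu-6)*4:(cu+6)*4]; w[q]=np.clip(-d[q]-8,0,None)
    v,u=np.nonzero(w); ww=w[v,u]; print(' dot',toplane(c,px([np.average(u,weights=ww),np.average(v,weights=ww)]),46)[0].round(1))
def edge(prof):   # outermost crossings of 7
    k=np.nonzero(prof>7)[0]; return k[0],k[-1]
for n,(u0,u1,v0,v1,vb) in dict(L=(196,246,214,231,245),R=(310,364,206,224,238)).items():
    L=[];Rr=[];F=[]
    for v in range(v0*4,v1*4):
        a,b=edge(d[v,u0*4:u1*4]); L.append((a+u0*4,v)); Rr.append((b+u0*4,v))
    uc=(u0+u1)//2
    for u in range((uc-12)*4,(uc+12)*4):
        k=np.nonzero(d[v0*4:vb*4,u]>7)[0]; F.append((u,k[-1]+v0*4))
    for nm,e in zip('LRF',(L,Rr,F)):
        P=toplane(c,px(e),8)[:,:2]; vx,vy,x,y=cv2.fitLine(P.astype(np.float32),cv2.DIST_HUBER,0,.1,.01).ravel()
        print(n,nm,'pt',round(x,1),round(y,1),'ang',round(np.degrees(np.arctan2(vy,vx)),2))
```

```text
A [556.7 310.7] [29.2 38.6] 79.1
28
 dot [556.4 310.2  46. ]
B [421.5  11.1] [38.9 37. ] 72.5
0
 dot [425.5   8.9  46. ]
L L pt 518.9 199.6 ang 1.41
L R pt 518.0 112.2 ang 2.37
L F pt 471.8 157.2 ang -60.75
R L pt 544.4 -117.7 ang 5.05
R R pt 543.5 -204.3 ang 0.12
R F pt 494.5 -163.3 ang -85.95
```

Run:
```python
from h import *
c=ctrl.capture('top'); g=cv2.cvtColor(c['img'],cv2.COLOR_RGB2GRAY).astype(float)
def dot(p):
    u,v=np.round(p).astype(int); best=min(((g[b,a],a,b) for a in range(u-2,u+3) for b in range(v-2,v+3)))
    a,b=best[1:]; w=g[b-1:b+2,a-1:a+2]; w=np.clip(np.median(g[b-3:b+4,a-3:a+4])-w,0,None); yy,xx=np.mgrid[b-1:b+2,a-1:a+2]
    return [(w*xx).sum()/w.sum(),(w*yy).sum()/w.sum()]
for n,S in dict(L=[((208,232),(233,232.5),8),((203.8,194.6),(231.3,193),64),((208.6,172.1),(222.9,171.8),88)],
 R=[((322.8,226.8),(350,226),8),((323.5,189.5),(351.4,188.7),64),((330.4,167.2),(345.1,167.2),88)]).items():
    for p,q,z in S:
        P=toplane(c,[dot(p),dot(q)],z); print(n,z,P[:,:2].round(1).tolist(),'mid',P.mean(0)[:2].round(1),'gap',round(np.hypot(*(P[0]-P[1])[:2]),1))
```

```text
L 8 [[490.8, 192.0], [494.3, 119.0]] mid [492.6 155.5] gap 73.0
L 64 [[586.1, 196.7], [589.0, 115.1]] mid [587.5 155.9] gap 81.7
L 88 [[640.2, 181.2], [632.1, 136.4]] mid [636.1 158.8] gap 45.6
R 8 [[505.3, -126.2], [508.3, -198.4]] mid [ 506.8 -162.3] gap 72.2
R 64 [[601.2, -121.1], [603.6, -196.4]] mid [ 602.4 -158.8] gap 75.4
R 88 [[654.4, -137.7], [655.7, -176.3]] mid [ 655. -157.] gap 38.7
```

Poses: A (556,310) with bore at -11°, B (425,9) with bore at 72.5°, L gauge origin about (563.7,157) and R about (578.2,-159.7), both yawed about 2.1°. Moving to A.

```bash
cat >> h.py <<'E'
def to(x,y,z,yaw=None):
    """units for reaching a TCP point with tool y axis at yaw (deg, world)"""
    s=ctrl.sense(); R=np.array(s['tcp_rot']); p=np.array(s['position'])
    t=R.T@(np.array([x,y,z])-p)/250
    T=R if yaw is None else (lambda a:np.array([[-np.sin(-a+np.pi/2+np.pi/2)*0+np.cos(a-np.pi/2)*-1,np.cos(a),0],[-np.sin(a-np.pi/2),np.sin(a),0],[0,0,-1]]))(np.radians(yaw))
    w=cv2.Rodrigues(R.T@T)[0].ravel()/np.radians(30)
    print('shift',t.round(3).tolist(),'turn',w.round(3).tolist(),'pos',p.round(1).tolist(),'F',np.round(s['ft_force'],1).tolist(),'gap',round(s['finger_gap'],1),'t',round(s['t'],2))
E
python3 -m creep '[[[-1,-0.2,0],[0,0,-0.36],-1],[[-1,-0.2,0],[0,0,-0.36],-1],[[-1,-0.2,0],[0,0,-0.36],-1],[[-1,-0.2,0],[0,0,-0.36],-0.4],[[-1,-0.2,0],[0,0,-0.36],-0.4],[[-1,-0.2,0],[0,0,-0.36],-0.4],[[-1,-0.2,0],[0,0,-0.36],-0.4]]' 20; python3 -c "
from h import *
to(550.6,311.4,90,79.1);to(550.6,311.4,13,79.1)"
```

```text
t: 1.1
position: [428.0, 394.0, 205.2]
tcp_rot: [[-0.981, 0.193, -0.001], [0.193, 0.981, 0.0], [0.001, -0.0, -1.0]]
ft_force: [0.1, -0.7, 0.6]
finger_gap: 67.2
gripper_force: 0.0
shift [-0.545, -0.229, 0.461] turn [-0.0, -0.001, -0.008] pos [428.0, 394.0, 205.2] F [0.1, -0.7, 0.6] gap 67.2 t 1.1
shift [-0.545, -0.229, 0.769] turn [-0.0, -0.001, -0.008] pos [428.0, 394.0, 205.2] F [0.1, -0.7, 0.6] gap 67.2 t 1.1
```

```bash
python3 -m creep '[[[-0.2,-0.08,0.15],[0,0,0],-0.4],[[-0.4,-0.17,0.3],[0,0,0],-0.4],[[-0.545,-0.229,0.4],[0,0,0],-0.4],[[-0.545,-0.229,0.5],[0,0,0],-0.4],[[-0.545,-0.229,0.64],[0,0,0],-0.4],[[-0.545,-0.229,0.769],[0,0,0],-0.4],[[-0.545,-0.229,0.769],[0,0,0],-0.4],[[-0.545,-0.229,0.769],[0,0,0],0.2]]' 20;  python3 -m creep '[[[0,0,0],[0,0,0],1],[[0,0,0],[0,0,0],1],[[0,0,0],[0,0,0],1],[[0,0,0],[0,0,0],1],[[0,0,0],[0,0,0],1],[[0,0,0],[0,0,0],1]]' 20
```

```text
t: 1.9
position: [548.7, 314.2, 13.5]
tcp_rot: [[-0.982, 0.189, -0.001], [0.189, 0.982, 0.0], [0.001, 0.0, -1.0]]
ft_force: [0.7, -0.0, -0.5]
finger_gap: 60.5
gripper_force: 0.0
t: 2.5
position: [550.1, 312.5, 14.5]
tcp_rot: [[-0.982, 0.19, 0.001], [0.19, 0.982, -0.0], [-0.001, 0.0, -1.0]]
ft_force: [-1.2, -1.8, 5.9]
finger_gap: 29.9
gripper_force: 20.0
```

```bash
python3 -m creep '[[[0,0,-0.1],[0,0,0],1],[[0,0,-0.2],[0,0,0],1],[[0,0,-0.3],[0,0,0],1],[[0,0,-0.3],[0,0,0],1]]' 20; python3 -c "
from h import *
to(507.7,154.8,60,92.2);to(507.7,154.8,23,92.2)"
```

```text
t: 2.9
position: [552.0, 314.1, 91.4]
tcp_rot: [[-0.982, 0.19, 0.006], [0.19, 0.982, 0.003], [-0.006, 0.005, -1.0]]
ft_force: [1.4, 0.2, -2.4]
finger_gap: 30.1
gripper_force: 20.0
shift [0.053, -0.66, 0.122] turn [0.007, 0.012, -0.439] pos [552.0, 314.1, 91.4] F [1.4, 0.2, -2.4] gap 30.1 t 2.9
shift [0.054, -0.66, 0.27] turn [0.007, 0.012, -0.439] pos [552.0, 314.1, 91.4] F [1.4, 0.2, -2.4] gap 30.1 t 2.9
```

```bash
python3 -m creep '[[[0.05,-0.18,0],[0,0,-0.2],1],[[0.05,-0.36,0],[0,0,-0.44],1],[[0.05,-0.52,0],[0,0,-0.44],1],[[0.05,-0.648,0],[0,0,-0.44],1],[[0.05,-0.648,0.06],[0,0,-0.44],1],[[0.05,-0.648,0.12],[0,0,-0.44],1],[[0.05,-0.648,0.14],[0,0,-0.44],1],[[0.05,-0.648,0.14],[0,0,-0.44],1]]' 20
python3 - <<'E'
from h import *
c=ctrl.capture('top'); cv2.imwrite('pics/t1.png',cv2.resize(c['img'][140:270,150:290,::-1],(700,650)[:2] if 0 else (646,600),interpolation=cv2.INTER_CUBIC))
to(507.7,154.8,23,92.2)
E
```

```text
t: 3.7
position: [505.2, 156.0, 51.5]
tcp_rot: [[-0.999, -0.039, -0.004], [-0.039, 0.999, -0.0], [0.004, -0.0, -1.0]]
ft_force: [-1.3, 0.6, -3.3]
finger_gap: 29.9
gripper_force: 20.0
shift [-0.006, -0.006, 0.117] turn [0.0, -0.003, 0.002] pos [506.1, 156.3, 52.4] F [-0.0, -0.3, -2.5] gap 29.8 t 3.75
```

View pics/t1.png

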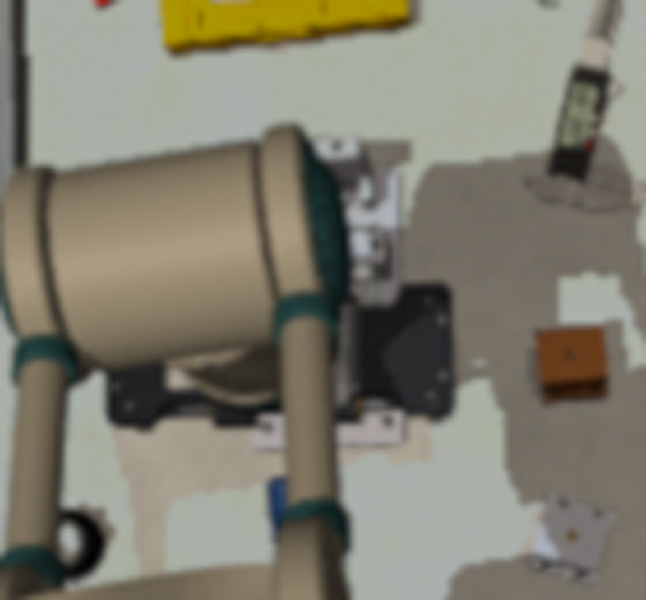

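The arm hides the block in this view, so I'll lower it onto the apron and watch the force.

```bash
python3 -m creep '[[[-0.006,-0.006,0.05],[0,0,0],1],[[-0.006,-0.006,0.09],[0,0,0],1],[[-0.006,-0.006,0.11],[0,0,0],1],[[-0.006,-0.006,0.115],[0,0,0],1],[[-0.006,-0.006,0.12],[0,0,0],1],[[-0.006,-0.006,0.12],[0,0,0],1]]' 20
```

```text
t: 4.35
position: [508.4, 154.8, 23.3]
tcp_rot: [[-0.999, -0.039, 0.0], [-0.039, 0.999, 0.0], [-0.0, 0.0, -1.0]]
ft_force: [-0.1, -0.2, -3.3]
finger_gap: 29.8
gripper_force: 20.0
```

```bash
python3 -m creep '[[[0,0,0.004],[0,0,0],1],[[0,0,0.008],[0,0,0],1],[[0,0,0.008],[0,0,0],1]]' 20; python3 -m creep '[[[0,0,0],[0,0,0],0.3],[[0,0,0],[0,0,0],0.3],[[0,0,0],[0,0,0],1],[[0,0,0],[0,0,0],1],[[0,0,0],[0,0,0],1]]' 6
```

```text
t: 4.65
position: [508.6, 154.8, 22.4]
tcp_rot: [[-0.999, -0.039, 0.001], [-0.039, 0.999, 0.0], [-0.001, 0.0, -1.0]]
ft_force: [-2.3, -0.8, 3.3]
finger_gap: 29.8
gripper_force: 20.0
t: 5.15
position: [508.5, 154.8, 21.4]
tcp_rot: [[-0.999, -0.039, 0.001], [-0.039, 0.999, 0.0], [-0.001, 0.0, -1.0]]
ft_force: [0.3, 1.2, 2.3]
finger_gap: 30.0
gripper_force: 6.0
```

```bash
python3 -m creep '[[[-0.02,0,0],[0,0,0],1],[[-0.04,0,0],[0,0,0],1],[[-0.06,0,0],[0,0,0],1],[[-0.08,0,0],[0,0,0],1],[[-0.1,0,0],[0,0,0],1],[[-0.11,0,0],[0,0,0],1],[[-0.12,0,0],[0,0,0],1],[[-0.12,0,0],[0,0,0],1]]' 6
```

```text
t: 5.95
position: [536.3, 156.0, 21.0]
tcp_rot: [[-0.999, -0.039, -0.004], [-0.039, 0.999, 0.0], [0.004, 0.0, -1.0]]
ft_force: [-3.9, 0.5, 5.5]
finger_gap: 30.1
gripper_force: 6.0
```

```bash
python3 -m creep '[[[-0.01,0,0],[0,0,0],1],[[-0.02,0,0],[0,0,0],1],[[-0.03,0,0],[0,0,0],1],[[-0.04,0,0],[0,0,0],1]]' 6; python3 -m creep '[[[-0.01,0,0],[0,0,0],1],[[-0.02,0,0],[0,0,0],1],[[-0.03,0,0],[0,0,0],1],[[-0.04,0,0],[0,0,0],1],[[-0.04,0,0],[0,0,0],1]]' 6
```

```text
t: 6.35
position: [545.9, 156.4, 21.0]
tcp_rot: [[-0.999, -0.039, -0.005], [-0.039, 0.999, 0.0], [0.005, 0.0, -1.0]]
ft_force: [-5.1, 1.0, 6.2]
finger_gap: 30.3
gripper_force: 6.0
t: 6.85
position: [556.9, 156.9, 21.0]
tcp_rot: [[-0.999, -0.039, -0.003], [-0.039, 0.999, 0.0], [0.003, 0.0, -1.0]]
ft_force: [-3.5, 1.4, 4.1]
finger_gap: 29.8
gripper_force: 6.0
```

```bash
python3 -m creep '[[[-0.01,0,0],[0,0,0],1],[[-0.02,0,0],[0,0,0],1],[[-0.026,0,0],[0,0,0],1],[[-0.026,0,0],[0,0,0],1]]' 8
python3 - <<'E'
from h import *
c=ctrl.capture('scene'); cv2.imwrite('pics/s2.png',cv2.resize(c['img'][150:270,170:310,::-1],(700,600),interpolation=cv2.INTER_CUBIC))
to(550,156,22)
E
```

```text
t: 7.25
position: [564.6, 157.3, 21.0]
tcp_rot: [[-0.999, -0.039, -0.0], [-0.039, 0.999, 0.001], [0.0, 0.001, -1.0]]
ft_force: [-3.3, 2.2, 2.2]
finger_gap: 30.1
gripper_force: 8.0
shift [0.059, -0.003, -0.004] turn [0.0, 0.0, 0.0] pos [564.6, 157.3, 21.0] F [-2.9, 2.4, 2.3] gap 30.1 t 7.3
```

View pics/s2.png

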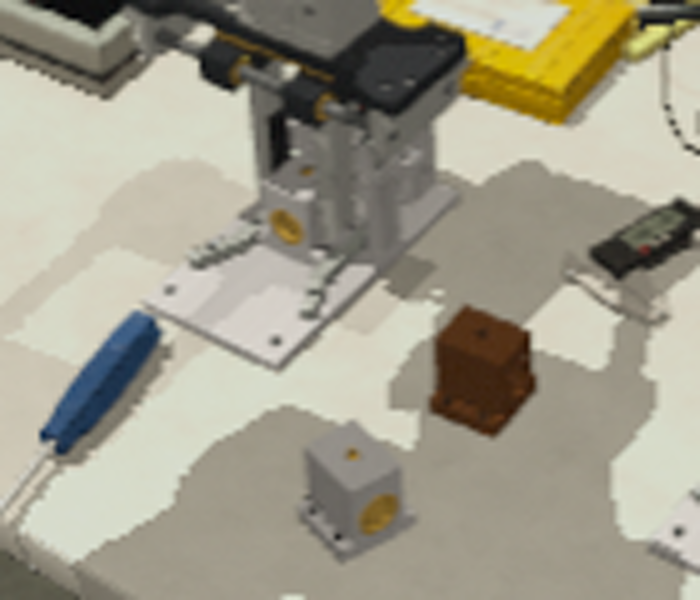

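The block is in the lane, with its brass top dot at crop (308,170), i.e. pixel about (231.6,184). I'll locate it at z=54.

Run:
```python
from h import *
c=ctrl.capture('scene')
print(toplane(c,[(231.1,183.5),(231.1,184.5)],54).round(1))
print(proj(c,[[563.7-6,157,54],[563.7+7,157,54]]).round(1))
```

```text
[[565.8 156.8  54. ]
 [562.5 154.1  54. ]]
[[229.1 185. ]
 [232.2 182.5]]
```

Run:
```python
from h import *
c=ctrl.capture('scene'); I=c['img'].astype(float)
w=I[:,:,0]-I[:,:,2]; q=w[179:189,225:238]; print(q.round().astype(int))
b=np.clip(q-np.median(q)-12,0,None); yy,xx=np.mgrid[179:189,225:238]
print((b*xx).sum()/b.sum(),(b*yy).sum()/b.sum())
```

```text
[[-1  1  4  8 10  9 10  9  9 12 11  9  9]
 [ 1  0  3 12 12 11  8 11 11 11 11  9  9]
 [ 3  1  1  7  9  9  9  8 10 11 12 10  8]
 [ 1  3  7 10  9  9 10 10 11 11 10 11 10]
 [ 4  7  7  9 12 13 22 22 10 11 11 11  9]
 [ 7 10  9  9 17 41 70 40 10 11 10  9  9]
 [ 9  9  9  9 10 18 20 12 10 10 11 10 10]
 [ 9  9  9  9  9 10  9  9  9 10 10 10  8]
 [12  9  9  8 10  9  9  9  9 11 10  9  8]
 [12 12 11 11 13 13 13 12 11 10 11 10 10]]
230.98823529411766 184.0
```

```bash
python3 -m creep '[[[0,0,0],[0,0,0],1],[[-0.004,0,0],[0,0,0],1],[[-0.008,0,0],[0,0,0],1],[[-0.012,0,0],[0,0,0],1],[[-0.016,0,0],[0,0,0],1],[[-0.016,0,0],[0,0,0],1]]' 14
python3 - <<'E'
from h import *
c=ctrl.capture('scene'); I=c['img'].astype(float)
w=I[:,:,0]-I[:,:,2]; q=w[180:188,226:237]
b=np.clip(q-np.median(q)-5,0,None); yy,xx=np.mgrid[180:188,226:237]
print((b*xx).sum()/b.sum(),(b*yy).sum()/b.sum())
E
```

```text
t: 8.0
position: [565.2, 157.2, 21.0]
tcp_rot: [[-0.999, -0.04, -0.006], [-0.04, 0.999, -0.0], [0.006, 0.0, -1.0]]
ft_force: [-8.8, 3.5, 5.5]
finger_gap: 30.1
gripper_force: 18.9
230.93956043956044 183.78021978021977
```

Run:
```python
from h import *
c=ctrl.capture('scene'); g=cv2.cvtColor(cv2.imread('pics/scene0.png'),cv2.COLOR_BGR2GRAY).astype(float)
def dot(p):
    u,v=np.round(p).astype(int); _,a,b=min(((g[b,a],a,b) for a in range(u-2,u+3) for b in range(v-2,v+3)))
    w=np.clip(np.median(g[b-3:b+4,a-3:a+4])-5-g[b-1:b+2,a-1:a+2],0,None); yy,xx=np.mgrid[b-1:b+2,a-1:a+2]; return [(w*xx).sum()/w.sum(),(w*yy).sum()/w.sum()]
d=[dot((203.6,206.6)),dot((225.9,215.1))]; P=toplane(c,d,8); print(d,P.round(1),P.mean(0).round(1))
B=np.array([dot((224.2,175.2)),dot((249,185.5))]); print(B,toplane(c,B,64).round(1))
im=cv2.imread('pics/scene0.png'); cv2.imwrite('pics/b.png',cv2.resize(im[150:222,195:275],(800,600)[:2] if 0 else (667,600),interpolation=cv2.INTER_CUBIC))
```

```text
[[np.float64(203.3882783882784), np.float64(207.53479853479854)], [np.float64(224.79941002949852), np.float64(217.64306784660766)]] [[485.  190.1   8. ]
 [488.6 117.5   8. ]] [486.8 153.8   8. ]
[[223.7704918  172.75409836]
 [248.49056604 185.96226415]] [[580.7 194.6  64. ]
 [575.7 104.5  64. ]]
```

View pics/b.png

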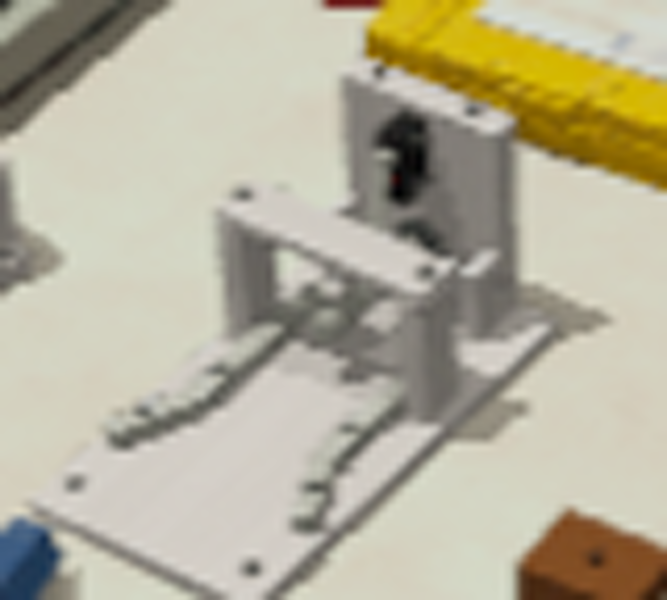

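Run:
```python
from h import *
c=ctrl.capture('scene')
P=toplane(c,[(223.4,172.7),(245.8,182.1)],64); print(P.round(1),P.mean(0).round(1))
H=toplane(c,[(240.3,158.3),(251.4,162.7)],88); print(H.round(1),H.mean(0).round(1))
print(toplane(c,[(230.96,183.85)],54).round(1))
```

```text
[[580.2 195.6  64. ]
 [584.2 120.4  64. ]] [582.2 158.   64. ]
[[634.1 178.4  88. ]
 [636.1 141.2  88. ]] [635.1 159.8  88. ]
[[564.4 156.2  54. ]]
```

Relative to the bridge and headstock screws in the same view, the block sits at gauge x ≈ +6. That is well past the refusal position of -6, so the L pin accepts A. The stop was a finger meeting the bridge. I'll park A there and go test B on gauge R.

```bash
python3 -m creep '[[[0.02,0,0],[0,0,0],0.2],[[0.03,0,-0.004],[0,0,0],0],[[0.04,0,-0.008],[0,0,0],-0.1],[[0.06,0,-0.008],[0,0,0],-0.2],[[0.1,0,-0.1],[0,0,0],-0.3],[[0.15,0,-0.26],[0,0,0],-0.3],[[0.2,0,-0.4],[0,0,0],-0.3],[[0.2,0,-0.4],[0,0,0],-0.3]]' 14
python3 -c "
from h import *
to(424,9,120,-17.5);to(424,9,14,-17.5);to(424,9,120,162.5)"
```

```text
t: 8.95
position: [520.8, 155.5, 126.1]
tcp_rot: [[-0.999, -0.039, 0.009], [-0.039, 0.999, 0.001], [-0.009, 0.001, -1.0]]
ft_force: [-0.0, -0.4, -0.3]
finger_gap: 61.0
gripper_force: 0.0
shift [0.41, -0.57, 0.02] turn [0.018, 0.01, 3.658] pos [520.8, 155.5, 126.1] F [-0.0, -0.4, -0.3] gap 61.0 t 8.95
shift [0.414, -0.571, 0.444] turn [0.018, 0.01, 3.658] pos [520.8, 155.5, 126.1] F [-0.0, -0.4, -0.3] gap 61.0 t 8.95
shift [0.41, -0.57, 0.02] turn [-0.009, 0.017, -2.342] pos [520.8, 155.5, 126.1] F [-0.0, -0.4, -0.3] gap 61.0 t 8.95
```

```bash
python3 -m creep '[[[0.1,-0.14,0],[0,0,0.29],-0.4],[[0.2,-0.28,0],[0,0,0.58],-0.4],[[0.3,-0.42,0],[0,0,0.87],-0.4],[[0.396,-0.549,0],[0,0,1],-0.4]]' 20
for k in 1 2; do :; done
python3 -m creep '[[[0,0,0],[0,0,0.29],-0.4],[[0,0,0],[0,0,0.58],-0.4],[[0,0,0],[0,0,0.87],-0.4],[[0,0,0],[0,0,1],-0.4]]' 20 >/dev/null
python3 -m creep '[[[0,0,0],[0,0,0.29],-0.4],[[0,0,0],[0,0,0.58],-0.4],[[0,0,0],[0,0,0.87],-0.4],[[0,0,0],[0,0,1],-0.4]]' 20 >/dev/null
python3 -m creep '[[[0,0,0],[0,0,0.29],-0.4],[[0,0,0],[0,0,0.5],-0.4],[[0,0,0],[0,0,0.65],-0.4],[[0,0,0],[0,0,0.65],-0.4],[[0,0,0],[0,0,0.65],-0.4]]' 20
python3 -c "
from h import *
to(427.3,14.6,120,-17.5);to(427.3,14.6,14,-17.5)"
```

```text
t: 9.35
position: [423.9, 12.7, 120.4]
tcp_rot: [[-0.883, 0.469, -0.0], [0.469, 0.883, -0.001], [0.0, -0.001, -1.0]]
ft_force: [0.6, -1.0, 1.0]
finger_gap: 65.8
gripper_force: 0.0
t: 10.65
position: [425.0, 14.0, 120.7]
tcp_rot: [[0.295, 0.955, -0.001], [0.955, -0.295, -0.0], [-0.0, -0.001, -1.0]]
ft_force: [0.2, 0.9, 0.5]
finger_gap: 65.4
gripper_force: 0.0
shift [0.005, 0.008, 0.003] turn [-0.001, 0.0, 0.011] pos [425.0, 14.0, 120.7] F [0.2, 0.9, 0.5] gap 65.4 t 10.65
shift [0.005, 0.008, 0.427] turn [-0.001, 0.0, 0.011] pos [425.0, 14.0, 120.7] F [0.2, 0.9, 0.5] gap 65.4 t 10.65
```

```bash
python3 -m creep '[[[0.005,0.008,0.15],[0,0,0],-0.4],[[0.005,0.008,0.3],[0,0,0],-0.4],[[0.005,0.008,0.4],[0,0,0],-0.4],[[0.005,0.008,0.425],[0,0,0],-0.4],[[0.005,0.008,0.425],[0,0,0],-0.2],[[0.005,0.008,0.425],[0,0,0],0.1],[[0.005,0.008,0.425],[0,0,0],1],[[0.005,0.008,0.425],[0,0,0],1]]' 20; python3 -m creep '[[[0,0,0],[0,0,0],1],[[0,0,0],[0,0,0],1],[[0,0,0],[0,0,0],1],[[0,0,0],[0,0,0],1],[[0,0,0],[0,0,0],1]]' 20
```

```text
t: 11.45
position: [428.0, 14.7, 16.0]
tcp_rot: [[0.297, 0.955, 0.002], [0.955, -0.297, 0.0], [0.001, 0.002, -1.0]]
ft_force: [-1.3, 1.2, 1.2]
finger_gap: 37.3
gripper_force: 0.9
t: 11.95
position: [426.5, 15.0, 15.5]
tcp_rot: [[0.297, 0.955, -0.001], [0.955, -0.297, 0.0], [0.0, -0.001, -1.0]]
ft_force: [-3.1, 1.0, 7.8]
finger_gap: 29.8
gripper_force: 20.0
```

```bash
python3 -m creep '[[[0,0,-0.12],[0,0,0],1],[[0,0,-0.3],[0,0,0],1],[[0,0,-0.44],[0,0,-0.2],1],[[0,0,-0.44],[0,0,-0.45],1],[[0,0,-0.44],[0,0,-0.7],1],[[0,0,-0.44],[0,0,-1],1]]' 20 >/dev/null
python3 -m creep '[[[0,0,0],[0,0,-0.29],1],[[0,0,0],[0,0,-0.58],1],[[0,0,0],[0,0,-0.87],1],[[0,0,0],[0,0,-1],1]]' 20 >/dev/null
python3 -m creep '[[[0,0,0],[0,0,-0.29],1],[[0,0,0],[0,0,-0.58],1],[[0,0,0],[0,0,-0.87],1],[[0,0,0],[0,0,-1],1]]' 20 >/dev/null
python3 -m creep '[[[0,0,0],[0,0,-0.29],1],[[0,0,0],[0,0,-0.5],1],[[0,0,0],[0,0,-0.66],1],[[0,0,0],[0,0,-0.66],1],[[0,0,0],[0,0,-0.66],1]]' 20
python3 -c "
from h import *
to(522.2,-161.7,50,92.1)"
```

```text
t: 13.85
position: [427.3, 14.7, 124.8]
tcp_rot: [[-0.999, -0.035, 0.0], [-0.035, 0.999, -0.0], [-0.0, -0.0, -1.0]]
ft_force: [-1.0, 0.3, -3.1]
finger_gap: 29.9
gripper_force: 20.0
shift [-0.354, -0.719, 0.299] turn [-0.0, 0.0, -0.002] pos [427.3, 14.7, 124.8] F [-1.0, 0.3, -3.1] gap 29.9 t 13.85
```

```bash
python3 -m creep '[[[-0.08,-0.16,0],[0,0,0],1],[[-0.17,-0.34,0],[0,0,0],1],[[-0.25,-0.52,0],[0,0,0],1],[[-0.32,-0.65,0.05],[0,0,0],1],[[-0.354,-0.719,0.15],[0,0,0],1],[[-0.354,-0.719,0.28],[0,0,0],1],[[-0.354,-0.719,0.36],[0,0,0],1],[[-0.354,-0.719,0.39],[0,0,0],1]]' 20
python3 -m creep '[[[0,0,0.002],[0,0,0],1],[[0,0,0.006],[0,0,0],1],[[0,0,0.01],[0,0,0],1],[[0,0,0.014],[0,0,0],1],[[0,0,0.014],[0,0,0],1]]' 20
```

```text
t: 14.65
position: [520.8, -161.1, 24.9]
tcp_rot: [[-0.999, -0.036, -0.004], [-0.036, 0.999, 0.002], [0.004, 0.002, -1.0]]
ft_force: [-1.3, -0.3, -2.7]
finger_gap: 29.8
gripper_force: 20.0
t: 15.15
position: [522.9, -161.6, 24.6]
tcp_rot: [[-0.999, -0.037, 0.001], [-0.037, 0.999, -0.0], [-0.001, -0.0, -1.0]]
ft_force: [-0.2, 0.6, -3.4]
finger_gap: 30.1
gripper_force: 20.0
```

```bash
python3 -m creep '[[[0,0,0.004],[0,0,0],1],[[0,0,0.008],[0,0,0],1],[[0,0,0.01],[0,0,0],1],[[0,0,0.01],[0,0,0],1]]' 20; python3 -m creep '[[[0,0,0],[0,0,0],0.3],[[0,0,0],[0,0,0],0.3],[[0,0,0],[0,0,0],1],[[0,0,0],[0,0,0],1],[[0,0,0],[0,0,0],1]]' 6
```

```text
t: 15.55
position: [523.0, -161.7, 23.5]
tcp_rot: [[-0.999, -0.037, 0.001], [-0.037, 0.999, -0.001], [-0.001, -0.001, -1.0]]
ft_force: [-2.6, 1.4, 10.1]
finger_gap: 29.9
gripper_force: 20.0
t: 16.05
position: [522.9, -161.7, 21.6]
tcp_rot: [[-0.999, -0.037, 0.001], [-0.037, 0.999, -0.0], [-0.001, -0.0, -1.0]]
ft_force: [-0.7, 0.5, 2.5]
finger_gap: 30.2
gripper_force: 6.0
```

```bash
python3 -m creep '[[[-0.02,0,0],[0,0,0],1],[[-0.04,0,0],[0,0,0],1],[[-0.06,0,0],[0,0,0],1],[[-0.08,0,0],[0,0,0],1],[[-0.1,0,0],[0,0,0],1],[[-0.11,0,0],[0,0,0],1],[[-0.12,0,0],[0,0,0],1],[[-0.12,0,0],[0,0,0],1]]' 6
```

```text
t: 16.85
position: [551.0, -160.4, 21.3]
tcp_rot: [[-0.999, -0.038, -0.003], [-0.038, 0.999, 0.0], [0.003, 0.0, -1.0]]
ft_force: [-3.4, -0.8, 4.7]
finger_gap: 30.0
gripper_force: 6.0
```

```bash
python3 -m creep '[[[-0.01,0,0],[0,0,0],1],[[-0.02,0,0],[0,0,0],1],[[-0.03,0,0],[0,0,0],1],[[-0.04,0,0],[0,0,0],1]]' 6; python3 -m creep '[[[-0.01,0,0],[0,0,0],1],[[-0.02,0,0],[0,0,0],1],[[-0.03,0,0],[0,0,0],1],[[-0.04,0,0],[0,0,0],1],[[-0.048,0,0],[0,0,0],1],[[-0.048,0,0],[0,0,0],1]]' 6;  python3 - <<'E'
from h import *
c=ctrl.capture('scene'); cv2.imwrite('pics/s3.png',cv2.resize(c['img'][185:295,290:410,::-1],(655,600),interpolation=cv2.INTER_CUBIC))
E
```

```text
t: 17.25
position: [560.4, -160.0, 21.3]
tcp_rot: [[-0.999, -0.038, -0.005], [-0.038, 0.999, 0.0], [0.005, 0.001, -1.0]]
ft_force: [-5.1, -1.2, 5.4]
finger_gap: 29.9
gripper_force: 6.0
t: 17.85
position: [573.2, -159.5, 21.3]
tcp_rot: [[-0.999, -0.038, -0.003], [-0.038, 0.999, 0.0], [0.003, 0.001, -1.0]]
ft_force: [-3.5, -0.1, 5.4]
finger_gap: 30.0
gripper_force: 6.0
```

View pics/s3.png

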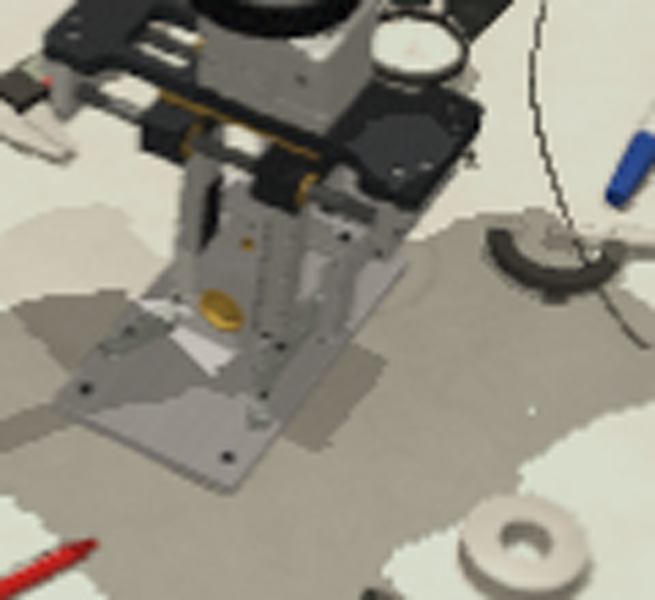

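B is in the lane. Its dot is at crop (248,243), plate holes at (85,388) and (228,457), bridge screw at (345,237).

Run:
```python
from h import *
c=ctrl.capture('scene')
H=toplane(c,[(305.2,255.7),(331.4,268.4)],8);B=toplane(c,[(352.8,228.0)],64);D=toplane(c,[(335.06,229.14)],54)
print(H.round(1),H.mean(0).round(1),B.round(1),D.round(1))
print('origin x via holes',H.mean(0)[0]+71.4,'via bridge',B[0,0]-24-1.4)
I=c['img'].astype(float); w=I[:,:,0]-I[:,:,2]; q=w[225:234,330:341]; b=np.clip(q-np.median(q)-12,0,None); yy,xx=np.mgrid[225:234,330:341]
p=((b*xx).sum()/b.sum(),(b*yy).sum()/b.sum()); print(p,toplane(c,[p],54).round(1))
```

```text
[[ 500.1 -127.7    8. ]
 [ 502.6 -200.3    8. ]] [ 501.4 -164.     8. ] [[ 598.3 -197.    64. ]] [[ 579.1 -159.9   54. ]]
origin x via holes 572.7554924675825 via bridge 572.8890564045734
(np.float64(335.0122699386503), np.float64(229.50306748466258)) [[ 577.9 -160.4   54. ]]
```

Gauge origin in this view is x ≈ 572.8 and the block is at +5.5, so B is accepted too. Both fit, so the assignment is right. Now I release B, back off, close the fingers and push from behind.

```bash
python3 -m creep '[[[0,0,0],[0,0,0],0.3],[[0,0,-0.004],[0,0,0],0.1],[[0.03,0,-0.004],[0,0,0],0],[[0.08,0,-0.004],[0,0,0],0],[[0.14,0,0],[0,0,0],0.3],[[0.16,0,0.01],[0,0,0],1],[[0.16,0,0.028],[0,0,0],1],[[0.16,0,0.028],[0,0,0],1]]' 10; python3 -m creep '[[[0,0,0],[0,0,0],1],[[0,0,0],[0,0,0],1],[[0,0,0],[0,0,0],1]]' 10; python3 -c "
from h import *
o=np.array([572.8,-161.3]);e=np.array([.9993,.0367])
for g in(-25,-13,-1): to(*(o+g*e),14.5,92.1)"
```

```text
t: 18.75
position: [534.4, -161.1, 13.9]
tcp_rot: [[-0.999, -0.037, -0.0], [-0.037, 0.999, 0.0], [0.0, 0.0, -1.0]]
ft_force: [-0.1, -1.2, 0.3]
finger_gap: 18.3
gripper_force: 0.0
t: 19.05
position: [535.0, -161.2, 14.5]
tcp_rot: [[-0.999, -0.037, 0.0], [-0.037, 0.999, -0.0], [-0.0, -0.0, -1.0]]
ft_force: [0.8, 0.3, 0.1]
finger_gap: 0.4
gripper_force: 0.0
shift [-0.051, -0.006, -0.0] turn [-0.0, 0.001, 0.001] pos [535.0, -161.2, 14.5] F [0.8, 0.3, 0.1] gap 0.4 t 19.05
shift [-0.099, -0.006, 0.0] turn [-0.0, 0.001, 0.001] pos [535.0, -161.2, 14.5] F [0.8, 0.3, 0.1] gap 0.4 t 19.05
shift [-0.147, -0.006, 0.0] turn [-0.0, 0.001, 0.001] pos [535.0, -161.2, 14.5] F [0.8, 0.3, 0.1] gap 0.4 t 19.05
```

```bash
python3 -m creep '[[[-0.03,0,0],[0,0,0],1],[[-0.05,0,0],[0,0,0],1],[[-0.06,0,0],[0,0,0],1],[[-0.07,0,0],[0,0,0],1],[[-0.08,0,0],[0,0,0],1],[[-0.09,0,0],[0,0,0],1]]' 10;python3 -m creep '[[[-0.008,0,0],[0,0,0],1],[[-0.016,0,0],[0,0,0],1],[[-0.024,0,0],[0,0,0],1],[[-0.032,0,0],[0,0,0],1],[[-0.032,0,0],[0,0,0],1]]' 10
```

```text
t: 19.65
position: [556.6, -160.3, 14.3]
tcp_rot: [[-0.999, -0.037, -0.001], [-0.037, 0.999, 0.0], [0.001, 0.0, -1.0]]
ft_force: [-1.7, 0.2, -0.5]
finger_gap: 0.4
gripper_force: 0.8
t: 20.15
position: [565.7, -160.0, 14.5]
tcp_rot: [[-0.999, -0.037, 0.001], [-0.037, 0.999, 0.0], [-0.001, 0.0, -1.0]]
ft_force: [-0.1, -0.2, -0.8]
finger_gap: 0.6
gripper_force: 0.2
```

```bash
python3 -m creep '[[[-0.006,0,0],[0,0,0],1],[[-0.012,0,0],[0,0,0],1],[[-0.015,0,0],[0,0,0],1],[[-0.015,0,0],[0,0,0],1],[[0.05,0,0],[0,0,0],1],[[0.2,0,-0.05],[0,0,0],1],[[0.35,0.1,-0.25],[0,0,0],1],[[0.5,0.3,-0.45],[0,0,0],1]]' 10;  python3 -m creep '[[[0.05,0.1,0],[0,0,0],1],[[0.05,0.25,0],[0,0,0],1],[[0.05,0.4,0],[0,0,0],1],[[0.05,0.4,0],[0,0,0],1]]' 10
python3 - <<'E'
from h import *
def brass(I,u0,v0,u1,v1):
    I=I.astype(float); q=np.clip((I[:,:,0]-I[:,:,2])[v0:v1,u0:u1]-30,0,None); q[q<.35*q.max()]=0; yy,xx=np.mgrid[v0:v1,u0:u1]; return [(q*xx).sum()/q.sum(),(q*yy).sum()/q.sum()]
c=ctrl.capture('scene'); I=c['img']
cv2.imwrite('pics/s4.png',cv2.resize(I[185:295,290:410,::-1],(655,600),interpolation=cv2.INTER_CUBIC))
p=brass(I,326,225,345,250); print('R',p,toplane(c,[p],30).round(1))
p=brass(I,218,180,238,205); print('L',p,toplane(c,[p],30).round(1))
E
```

```text
t: 20.95
position: [460.9, -116.8, 97.3]
tcp_rot: [[-0.999, -0.035, 0.001], [-0.035, 0.999, -0.0], [-0.001, -0.0, -1.0]]
ft_force: [0.3, 0.8, 1.4]
finger_gap: 0.8
gripper_force: 0.0
t: 21.35
position: [445.0, -13.2, 97.1]
tcp_rot: [[-0.999, -0.041, 0.002], [-0.041, 0.999, 0.002], [-0.002, 0.002, -1.0]]
ft_force: [-0.1, 0.3, -0.0]
finger_gap: 0.4
gripper_force: 0.0
R [np.float64(333.52599557522126), np.float64(237.16592920353983)] [[ 575.  -160.3   30. ]]
L [np.float64(227.17947214076247), np.float64(194.33724340175954)] [[545.8 155.8  30. ]]
```

View pics/s4.png

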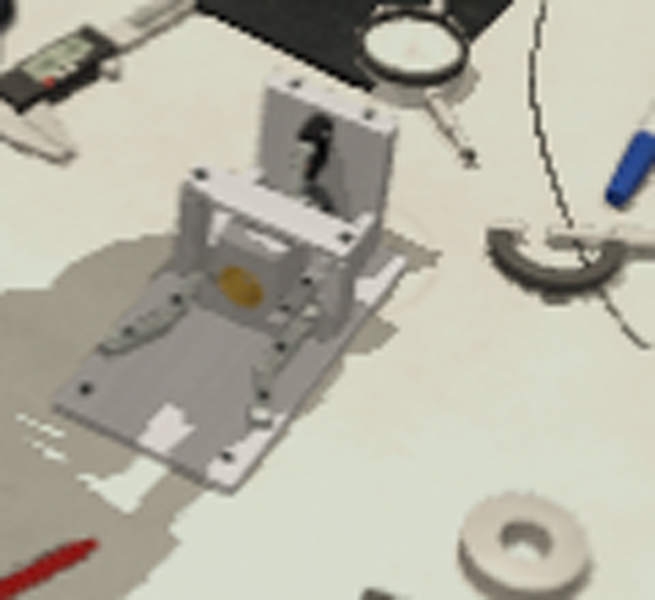

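R: the near face measures gauge x ≈ 2, so its centre is about 22 and it needs roughly 4.5 mm more. Going back for a second, recorded push.

```bash
python3 -c "
from h import *
to(535,-161.2,97,92.1);to(535,-161.2,14.5,92.1);to(569,-159.9,14.5,92.1);to(573,-159.7,14.5,92.1)"
```

```text
shift [-0.333, -0.598, 0.001] turn [-0.0, 0.005, 0.008] pos [445.6, -15.2, 97.1] F [0.0, -1.2, 0.1] gap 0.3 t 21.4
shift [-0.333, -0.598, 0.331] turn [-0.0, 0.005, 0.008] pos [445.6, -15.2, 97.1] F [0.0, -1.2, 0.1] gap 0.3 t 21.4
shift [-0.469, -0.599, 0.332] turn [-0.0, 0.005, 0.008] pos [445.6, -15.2, 97.1] F [0.0, -1.2, 0.1] gap 0.3 t 21.4
shift [-0.485, -0.598, 0.332] turn [-0.0, 0.005, 0.008] pos [445.6, -15.2, 97.1] F [0.0, -1.2, 0.1] gap 0.3 t 21.4
```

```bash
python3 -m creep '[[[-0.08,-0.18,0],[0,0,0],1],[[-0.16,-0.36,0],[0,0,0],1],[[-0.24,-0.52,0],[0,0,0],1],[[-0.33,-0.598,0.05],[0,0,0],1],[[-0.33,-0.598,0.2],[0,0,0],1],[[-0.33,-0.598,0.331],[0,0,0],1],[[-0.33,-0.598,0.331],[0,0,0],1]]' 10; python3 -m creep '[[[0,0,0],[0,0,0],1],[[0,0,0],[0,0,0],1]]' 10
python3 -c "
from h import *
to(568,-159.9,14.5,92.1);to(573,-159.7,14.5,92.1)"
```

```text
t: 22.1
position: [531.6, -164.2, 10.6]
tcp_rot: [[-0.999, -0.035, -0.004], [-0.035, 0.999, 0.002], [0.004, 0.002, -1.0]]
ft_force: [-0.6, -0.1, -0.2]
finger_gap: 0.3
gripper_force: 0.0
t: 22.3
position: [533.8, -163.8, 15.1]
tcp_rot: [[-0.999, -0.037, 0.002], [-0.037, 0.999, -0.001], [-0.002, -0.001, -1.0]]
ft_force: [0.3, -0.0, 0.2]
finger_gap: 0.4
gripper_force: 0.0
shift [-0.137, 0.011, 0.003] turn [-0.002, 0.004, 0.0] pos [533.8, -163.8, 15.1] F [0.3, -0.0, 0.2] gap 0.4 t 22.3
shift [-0.157, 0.011, 0.003] turn [-0.002, 0.004, 0.0] pos [533.8, -163.8, 15.1] F [0.3, -0.0, 0.2] gap 0.4 t 22.3
```

```bash
python3 -m creep '[[[-0.04,0.01,0],[0,0,0],1],[[-0.08,0.01,0],[0,0,0],1],[[-0.11,0.01,0],[0,0,0],1],[[-0.125,0.01,0],[0,0,0],1],[[-0.132,0.01,0],[0,0,0],1],[[-0.139,0.01,0],[0,0,0],1],[[-0.146,0.01,0],[0,0,0],1],[[-0.15,0.01,0],[0,0,0],1]]' 10; python3 -m creep '[[[-0.004,0,0],[0,0,0],1],[[-0.006,0,0],[0,0,0],1],[[-0.006,0,0],[0,0,0],1],[[-0.006,0,0],[0,0,0],1]]' 10
```

```text
t: 23.1
position: [568.8, -158.9, 13.7]
tcp_rot: [[-0.999, -0.038, -0.003], [-0.038, 0.999, 0.0], [0.003, 0.001, -1.0]]
ft_force: [-4.1, -0.5, 2.3]
finger_gap: 0.6
gripper_force: 1.6
t: 23.5
position: [571.6, -158.9, 13.6]
tcp_rot: [[-0.999, -0.037, -0.0], [-0.037, 0.999, 0.0], [0.0, 0.0, -1.0]]
ft_force: [-1.5, 0.2, 0.0]
finger_gap: 0.3
gripper_force: 0.9
```

```bash
python3 -m creep '[[[0.05,0,0],[0,0,0],1],[[0.2,0,-0.05],[0,0,0],1],[[0.35,0.1,-0.25],[0,0,0],1],[[0.35,0.3,-0.33],[0,0,0],1],[[0.35,0.5,-0.33],[0,0,0],1],[[0.35,0.7,-0.33],[0,0,0],1],[[0.35,0.9,-0.33],[0,0,0],1],[[0.35,1,-0.33],[0,0,0],1]]' 10
python3 - <<'E'
from h import *
def brass(I,u0,v0,u1,v1):
    I=I.astype(float); q=np.clip((I[:,:,0]-I[:,:,2])[v0:v1,u0:u1]-30,0,None); q[q<.35*q.max()]=0; yy,xx=np.mgrid[v0:v1,u0:u1]; return [(q*xx).sum()/q.sum(),(q*yy).sum()/q.sum()]
c=ctrl.capture('scene'); I=c['img']; cv2.imwrite('pics/s5.png',I[:,:,::-1])
p=brass(I,326,225,345,250); print('R',p,toplane(c,[p],30).round(1))
to(515,155,97,92.2); to(515,155,14.5,92.2)
E
```

```text
t: 24.3
position: [474.8, 89.8, 97.0]
tcp_rot: [[-0.999, -0.038, 0.003], [-0.038, 0.999, 0.001], [-0.003, 0.001, -1.0]]
ft_force: [0.6, 0.2, 0.1]
finger_gap: 0.7
gripper_force: 0.0
R [np.float64(333.71627647714604), np.float64(236.8695652173913)] [[ 576.1 -160.1   30. ]]
shift [-0.173, 0.234, 0.002] turn [0.011, 0.005, 0.002] pos [474.2, 94.8, 96.9] F [0.4, 4.1, 0.2] gap 0.9 t 24.35
shift [-0.172, 0.232, 0.331] turn [0.011, 0.005, 0.002] pos [474.2, 94.8, 96.9] F [0.4, 4.1, 0.2] gap 0.9 t 24.35
```

```bash
cat >> h.py <<'E'
def prof(c,o,yaw,z,xs,ys):
    e=np.array([np.cos(yaw),np.sin(yaw)]);n=np.array([-e[1],e[0]])
    P=np.array([[*(np.array(o)+x*e+y*n),z] for x in xs for y in ys]); uv=proj(c,P).astype(np.float32)
    v=cv2.remap(cv2.cvtColor(c['img'],cv2.COLOR_RGB2GRAY),uv[:,0].reshape(len(xs),-1),uv[:,1].reshape(len(xs),-1),cv2.INTER_LINEAR)
    return v.astype(float)
E
python3 - <<'E'
from h import *
xs=np.arange(-24,40,2.)
for cam,o in(('top',(578.2,-159.7)),('scene',(572.8,-161.3))):
    c=ctrl.capture(cam)
    if cam=='top': cv2.imwrite('pics/t5.png',cv2.resize(c['img'][155:240,290:380,::-1],(630,595),interpolation=cv2.INTER_CUBIC))
    v=prof(c,o,.0367,54,xs,np.arange(-12,13,3.)); print(cam,[f'{x:.0f}:{m:.0f}' for x,m in zip(xs,v.mean(1))])
E
```

```text
top ['-24:170', '-22:170', '-20:170', '-18:170', '-16:170', '-14:170', '-12:170', '-10:170', '-8:170', '-6:163', '-4:147', '-2:122', '0:96', '2:90', '4:102', '6:128', '8:157', '10:166', '12:163', '14:153', '16:144', '18:154', '20:166', '22:171', '24:171', '26:170', '28:170', '30:169', '32:169', '34:167', '36:165', '38:167']
scene ['-24:157', '-22:149', '-20:132', '-18:115', '-16:104', '-14:102', '-12:104', '-10:111', '-8:120', '-6:129', '-4:131', '-2:132', '0:132', '2:133', '4:147', '6:181', '8:205', '10:207', '12:199', '14:167', '16:127', '18:119', '20:134', '22:163', '24:195', '26:207', '28:208', '30:208', '32:207', '34:207', '36:206', '38:206']
```

View pics/t5.png

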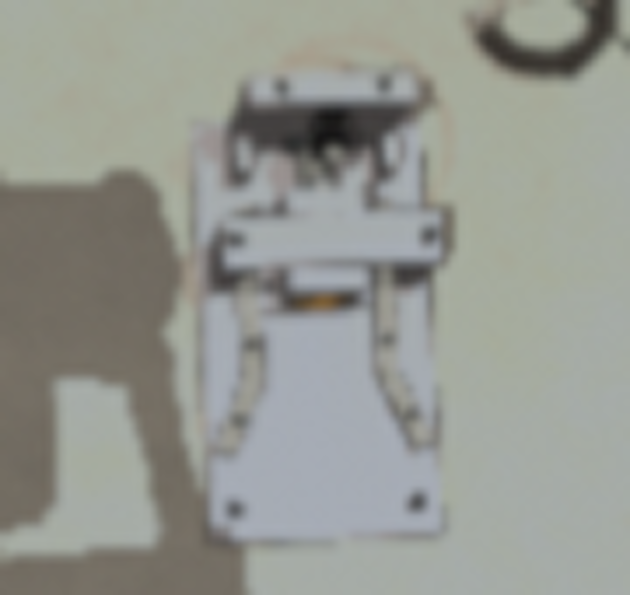

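R from the top-camera edge profile: the block's near edge is at about gauge x 5–6, so its centre is about 25.7, clicked or nearly. It gets a last nudge later. Now I push L home.

```bash
python3 -m creep '[[[-0.1,0.15,0],[0,0,0],1],[[-0.165,0.232,0.05],[0,0,0],1],[[-0.165,0.232,0.2],[0,0,0],1],[[-0.165,0.232,0.31],[0,0,0],1],[[-0.165,0.232,0.331],[0,0,0],1],[[-0.165,0.232,0.331],[0,0,0],1],[[-0.165,0.232,0.331],[0,0,0],1]]' 10; python3 -c "
from h import *
to(530,155.8,14.5,92.2);to(557.5,157,14.5,92.2)"
```

```text
t: 25.15
position: [515.4, 146.3, 14.8]
tcp_rot: [[-0.999, -0.036, 0.002], [-0.036, 0.999, 0.0], [-0.002, 0.0, -1.0]]
ft_force: [1.2, -0.1, -0.4]
finger_gap: 0.5
gripper_force: 0.0
shift [-0.06, 0.036, 0.001] turn [0.0, 0.005, -0.004] pos [515.4, 146.3, 14.8] F [1.2, -0.1, -0.4] gap 0.5 t 25.15
shift [-0.17, 0.037, 0.002] turn [0.0, 0.005, -0.004] pos [515.4, 146.3, 14.8] F [1.2, -0.1, -0.4] gap 0.5 t 25.15
```

```bash
python3 -m creep '[[[0,0.037,0],[0,0,-0.004],1],[[-0.03,0.037,0],[0,0,-0.004],1],[[-0.06,0.037,0],[0,0,-0.004],1],[[-0.08,0.037,0],[0,0,-0.004],1],[[-0.09,0.037,0],[0,0,-0.004],1],[[-0.1,0.037,0],[0,0,-0.004],1],[[-0.11,0.037,0],[0,0,-0.004],1],[[-0.12,0.037,0],[0,0,-0.004],1]]' 10;  python3 -m creep '[[[-0.01,0,0],[0,0,0],1],[[-0.02,0,0],[0,0,0],1],[[-0.03,0,0],[0,0,0],1],[[-0.036,0,0],[0,0,0],1],[[-0.042,0,0],[0,0,0],1],[[-0.048,0,0],[0,0,0],1],[[-0.048,0,0],[0,0,0],1],[[-0.048,0,0],[0,0,0],1]]' 10
```

```text
t: 25.95
position: [542.9, 157.4, 13.3]
tcp_rot: [[-0.999, -0.039, -0.002], [-0.039, 0.999, -0.0], [0.002, 0.0, -1.0]]
ft_force: [-0.8, 0.7, -0.8]
finger_gap: 0.7
gripper_force: 0.6
t: 26.75
position: [556.1, 157.8, 13.7]
tcp_rot: [[-0.999, -0.039, 0.001], [-0.039, 0.999, 0.0], [-0.001, 0.0, -1.0]]
ft_force: [-1.9, -0.6, -0.5]
finger_gap: 0.8
gripper_force: 0.4
```

```bash
python3 -m creep '[[[0.05,0,0],[0,0,0],1],[[0.2,0,-0.05],[0,0,0],1],[[0.35,-0.1,-0.25],[0,0,0],1],[[0.45,-0.3,-0.33],[0,0,0],1],[[0.5,-0.5,-0.33],[0,0,0],1],[[0.5,-0.62,-0.33],[0,0,0],1],[[0.5,-0.62,-0.33],[0,0,0],1]]' 10
python3 - <<'E'
from h import *
xs=np.arange(-8,34,2.); ys=np.arange(-10,11,2.)
for cam,oo in(('top',dict(R=(578.2,-159.7),L=(563.7,157))),('scene',dict(R=(572.8,-161.3),L=(558.2,157.1)))):
    c=ctrl.capture(cam)
    for n,o in oo.items():
        v=prof(c,o,.0375,54,xs,ys).mean(1); print(cam,n,[f'{x:.0f}:{m:.0f}' for x,m in zip(xs,v)])
E
```

```text
t: 27.45
position: [436.5, -6.6, 97.3]
tcp_rot: [[-0.999, -0.033, 0.003], [-0.033, 0.999, -0.003], [-0.003, -0.003, -1.0]]
ft_force: [0.3, -0.2, 0.6]
finger_gap: 0.7
gripper_force: 0.0
top R ['-8:111', '-6:106', '-4:94', '-2:77', '0:62', '2:69', '4:92', '6:125', '8:156', '10:164', '12:161', '14:151', '16:142', '18:151', '20:162', '22:168', '24:167', '26:167', '28:166', '30:166', '32:166']
top L ['-8:166', '-6:156', '-4:134', '-2:106', '0:82', '2:84', '4:104', '6:133', '8:159', '10:164', '12:158', '14:146', '16:136', '18:149', '20:162', '22:168', '24:168', '26:167', '28:167', '30:167', '32:167']
scene R ['-8:107', '-6:117', '-4:122', '-2:125', '0:129', '2:131', '4:148', '6:183', '8:204', '10:207', '12:198', '14:167', '16:130', '18:120', '20:135', '22:163', '24:194', '26:207', '28:208', '30:208', '32:207']
scene L ['-8:89', '-6:88', '-4:94', '-2:100', '0:105', '2:115', '4:132', '6:150', '8:150', '10:120', '12:74', '14:41', '16:32', '18:32', '20:38', '22:54', '24:81', '26:104', '28:113', '30:113', '32:112']
```

Both blocks sit at about 25.5 mm by both cameras and the finger geometry. A 1.3 mm nudge each will centre them in the 24–29.8 window.

```bash
python3 -c "
from h import *
to(530,156.5,97,92.2)"; python3 -m creep '[[[-0.1,0.18,0],[0,0,0],1],[[-0.2,0.36,0],[0,0,0],1],[[-0.3,0.52,0],[0,0,0],1],[[-0.35,0.65,0.05],[0,0,0],1],[[-0.35,0.665,0.2],[0,0,0],1],[[-0.35,0.665,0.33],[0,0,0],1],[[-0.35,0.665,0.33],[0,0,0],1],[[-0.35,0.665,0.33],[0,0,0],1]]' 10; python3 -c "
from h import *
to(555,157.5,14,92.2);to(557.6,157.6,14,92.2)"
```

```text
shift [-0.396, 0.623, -0.001] turn [0.0, 0.003, -0.005] pos [436.7, -2.8, 96.5] F [0.5, -0.0, -0.6] gap 0.3 t 27.55
t: 28.35
position: [516.8, 169.0, 13.4]
tcp_rot: [[-0.999, -0.041, -0.002], [-0.041, 0.999, -0.0], [0.002, 0.0, -1.0]]
ft_force: [0.1, 0.5, -0.6]
finger_gap: 0.4
gripper_force: 0.0
shift [-0.151, -0.052, -0.003] turn [0.0, -0.004, 0.006] pos [516.8, 169.0, 13.4] F [0.1, 0.5, -0.6] gap 0.4 t 28.35
shift [-0.161, -0.052, -0.003] turn [0.0, -0.004, 0.006] pos [516.8, 169.0, 13.4] F [0.1, 0.5, -0.6] gap 0.4 t 28.35
```

```bash
python3 -m creep '[[[0,-0.052,0],[0,0,0],1],[[-0.04,-0.052,0],[0,0,0],1],[[-0.08,-0.052,0],[0,0,0],1],[[-0.12,-0.052,0],[0,0,0],1],[[-0.14,-0.052,0],[0,0,0],1],[[-0.148,-0.052,0],[0,0,0],1],[[-0.154,-0.052,0],[0,0,0],1],[[-0.158,-0.052,0],[0,0,0],1]]' 10;  python3 -m creep '[[[-0.002,0,0],[0,0,0],1],[[-0.004,0,0],[0,0,0],1],[[-0.004,0,0],[0,0,0],1],[[-0.004,0,0],[0,0,0],1]]' 10
```

```text
t: 29.15
position: [556.2, 156.1, 13.3]
tcp_rot: [[-0.999, -0.039, -0.003], [-0.039, 0.999, -0.0], [0.003, -0.0, -1.0]]
ft_force: [-2.8, -0.9, 3.2]
finger_gap: 0.4
gripper_force: 1.7
t: 29.55
position: [558.6, 156.3, 13.4]
tcp_rot: [[-0.999, -0.039, -0.0], [-0.039, 0.999, 0.0], [0.0, 0.0, -1.0]]
ft_force: [-1.4, 0.0, -2.0]
finger_gap: 0.3
gripper_force: 0.7
```

```bash
python3 -m creep '[[[0.05,0,0],[0,0,0],1],[[0.2,0,-0.05],[0,0,0],1],[[0.35,-0.1,-0.25],[0,0,0],1],[[0.45,-0.3,-0.33],[0,0,0],1],[[0.5,-0.5,-0.33],[0,0,0],1],[[0.5,-0.62,-0.33],[0,0,0],1],[[0.5,-0.62,-0.33],[0,0,0],1]]' 10
python3 - <<'E'
from h import *
xs=np.arange(-8,34,2.); ys=np.arange(-10,11,2.)
for cam,oo in(('top',dict(R=(578.2,-159.7),L=(563.7,157))),('scene',dict(L=(558.2,157.1)))):
    c=ctrl.capture(cam)
    for n,o in oo.items():
        v=prof(c,o,.0375,54,xs,ys).mean(1); print(cam,n,[f'{x:.0f}:{m:.0f}' for x,m in zip(xs,v)])
to(534,-162.5,14.5,92.1)
E
```

```text
t: 30.25
position: [439.9, -8.2, 97.3]
tcp_rot: [[-0.999, -0.033, 0.004], [-0.033, 0.999, -0.003], [-0.004, -0.003, -1.0]]
ft_force: [0.1, 1.3, -0.1]
finger_gap: 0.6
gripper_force: 0.0
top R ['-8:111', '-6:106', '-4:94', '-2:77', '0:60', '2:64', '4:87', '6:121', '8:154', '10:164', '12:161', '14:151', '16:141', '18:151', '20:163', '22:168', '24:168', '26:167', '28:167', '30:166', '32:166']
top L ['-8:168', '-6:167', '-4:159', '-2:142', '0:113', '2:90', '4:85', '6:99', '8:128', '10:150', '12:155', '14:146', '16:135', '18:149', '20:162', '22:168', '24:168', '26:167', '28:167', '30:167', '32:166']
scene L ['-8:96', '-6:97', '-4:93', '-2:97', '0:106', '2:115', '4:125', '6:145', '8:165', '10:171', '12:159', '14:119', '16:67', '18:38', '20:31', '22:31', '24:36', '26:54', '28:78', '30:101', '32:112']
shift [-0.353, -0.645, 0.329] turn [0.0, 0.004, -0.002] pos [440.0, -4.4, 96.6] F [0.1, 0.3, 0.3] gap 0.4 t 30.35
```

L is now at about 28 (+2.5 from the 25.5 estimate), inside the window. Now the R nudge, settling first.

```bash
python3 -m creep '[[[-0.1,-0.19,0],[0,0,0],1],[[-0.2,-0.38,0],[0,0,0],1],[[-0.3,-0.55,0],[0,0,0],1],[[-0.345,-0.63,0.05],[0,0,0],1],[[-0.345,-0.63,0.2],[0,0,0],1],[[-0.345,-0.63,0.33],[0,0,0],1],[[-0.345,-0.63,0.33],[0,0,0],1],[[-0.345,-0.63,0.33],[0,0,0],1]]' 10; python3 -m creep '[[[0,0,0],[0,0,0],1],[[0,0,0],[0,0,0],1],[[0,0,0],[0,0,0],1]]' 10; python3 -c "
from h import *
to(571,-159.5,14,92.1);to(573,-159.4,14,92.1)"
```

```text
t: 31.15
position: [532.4, -155.7, 13.0]
tcp_rot: [[-0.999, -0.041, -0.002], [-0.041, 0.999, 0.001], [0.002, 0.001, -1.0]]
ft_force: [-0.4, -0.2, 0.5]
finger_gap: 0.5
gripper_force: 0.0
t: 31.45
position: [532.8, -157.3, 14.5]
tcp_rot: [[-0.999, -0.04, 0.002], [-0.04, 0.999, -0.001], [-0.001, -0.001, -1.0]]
ft_force: [-0.1, -0.5, 0.2]
finger_gap: 0.3
gripper_force: 0.0
shift [-0.152, -0.015, 0.002] turn [-0.001, 0.003, 0.006] pos [532.8, -157.3, 14.5] F [-0.1, -0.5, 0.2] gap 0.3 t 31.45
shift [-0.16, -0.015, 0.002] turn [-0.001, 0.003, 0.006] pos [532.8, -157.3, 14.5] F [-0.1, -0.5, 0.2] gap 0.3 t 31.45
```

```bash
python3 -m creep '[[[-0.04,-0.015,0],[0,0,0],1],[[-0.08,-0.015,0],[0,0,0],1],[[-0.12,-0.015,0],[0,0,0],1],[[-0.14,-0.015,0],[0,0,0],1],[[-0.148,-0.015,0],[0,0,0],1],[[-0.154,-0.015,0],[0,0,0],1],[[-0.157,-0.015,0],[0,0,0],1],[[-0.157,-0.015,0],[0,0,0],1]]' 10;  python3 -m creep '[[[-0.001,0,0],[0,0,0],1],[[-0.002,0,0],[0,0,0],1],[[-0.002,0,0],[0,0,0],1]]' 10
```

```text
t: 32.25
position: [571.5, -159.7, 13.5]
tcp_rot: [[-0.999, -0.039, -0.0], [-0.039, 0.999, 0.0], [0.0, 0.0, -1.0]]
ft_force: [-0.3, -0.1, -0.6]
finger_gap: 0.9
gripper_force: 0.0
t: 32.55
position: [571.7, -159.7, 13.6]
tcp_rot: [[-0.999, -0.039, -0.001], [-0.039, 0.999, 0.0], [0.001, 0.0, -1.0]]
ft_force: [-0.8, 0.3, 0.6]
finger_gap: 0.5
gripper_force: 0.5
```

Just touching. I'll push 1.75 mm more, then retreat and check.

```bash
python3 -m creep '[[[-0.003,0,0],[0,0,0],1],[[-0.005,0,0],[0,0,0],1],[[-0.007,0,0],[0,0,0],1],[[-0.007,0,0],[0,0,0],1],[[-0.007,0,0],[0,0,0],1]]' 10; python3 -m creep '[[[0.05,0,0],[0,0,0],1],[[0.2,0,-0.05],[0,0,0],1],[[0.35,0.1,-0.25],[0,0,0],1],[[0.45,0.3,-0.33],[0,0,0],1],[[0.6,0.5,-0.5],[0,0,0],1],[[0.7,0.64,-0.6],[0,0,0],1],[[0.75,0.64,-0.6],[0,0,0],1],[[0.75,0.64,-0.6],[0,0,0],1]]' 10
python3 - <<'E'
from h import *
xs=np.arange(-8,34,2.); ys=np.arange(-10,11,2.)
for cam,oo in(('top',dict(R=(578.2,-159.7),L=(563.7,157))),('scene',dict(R=(572.8,-161.3),L=(558.2,157.1)))):
    c=ctrl.capture(cam)
    if cam=='scene':
        z=lambda x0,y0:cv2.resize(c['img'][y0:y0+65,x0:x0+65,::-1],(400,400),interpolation=cv2.INTER_CUBIC)
        cv2.imwrite('pics/f.png',np.hstack([z(205,150),z(310,190)]))
    for n,o in oo.items():
        v=prof(c,o,.0375,54,xs,ys).mean(1); print(cam,n,[f'{x:.0f}:{m:.0f}' for x,m in zip(xs,v)])
E
```

```text
t: 33.05
position: [573.6, -159.5, 13.6]
tcp_rot: [[-0.999, -0.039, -0.001], [-0.039, 0.999, 0.0], [0.001, 0.0, -1.0]]
ft_force: [-3.1, -0.9, 3.3]
finger_gap: 0.4
gripper_force: 1.8
t: 33.85
position: [377.9, -4.7, 165.6]
tcp_rot: [[-0.999, -0.042, 0.004], [-0.042, 0.999, 0.001], [-0.004, 0.001, -1.0]]
ft_force: [-0.9, 0.2, -0.9]
finger_gap: 0.6
gripper_force: 0.0
top R ['-8:168', '-6:167', '-4:160', '-2:145', '0:119', '2:101', '4:94', '6:101', '8:125', '10:148', '12:157', '14:151', '16:142', '18:151', '20:163', '22:168', '24:168', '26:167', '28:167', '30:167', '32:166']
top L ['-8:168', '-6:167', '-4:160', '-2:142', '0:113', '2:90', '4:86', '6:99', '8:128', '10:150', '12:155', '14:147', '16:136', '18:149', '20:163', '22:168', '24:168', '26:167', '28:167', '30:167', '32:167']
scene R ['-8:109', '-6:120', '-4:130', '-2:132', '0:132', '2:131', '4:132', '6:149', '8:182', '10:203', '12:198', '14:168', '16:130', '18:120', '20:135', '22:163', '24:194', '26:207', '28:208', '30:208', '32:208']
scene L ['-8:74', '-6:83', '-4:91', '-2:93', '0:89', '2:74', '4:61', '6:54', '8:41', '10:30', '12:28', '14:33', '16:45', '18:59', '20:59', '22:43', '24:29', '26:25', '28:25', '30:28', '32:32']
```

View pics/f.png

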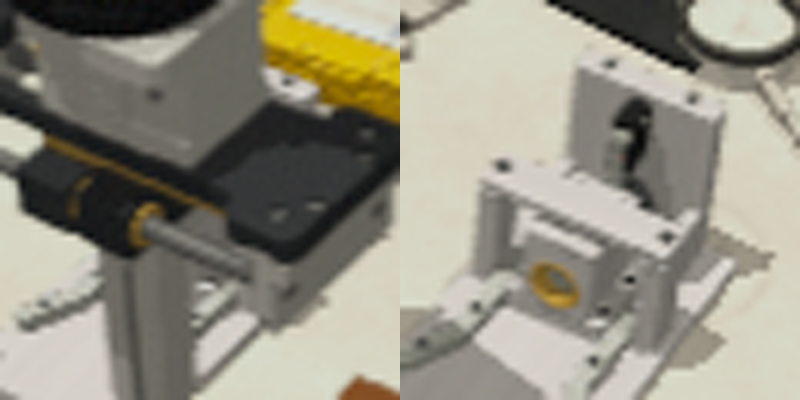

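Screw-aligned edges put R at about 27.7 and L at about 28.0, both inside 24–29.8. The robot is clear of everything, so I'm handing in.

```bash
python3 -c "
from rig import ctrl
print(ctrl.close_job())"
```

```text
the job is handed in; nothing more can be done
None
```

The job is handed in, with no verdict returned: both blocks slid onto their pins (block_a left gauge, block_b right), each at about gauge x 28 mm by camera; the switch angles could not be read, and ring, magnet block and loupe were not touched.

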